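# Brake lever check on a bench-mounted handlebar

### The arm

A 7-joint arm with a two-finger parallel gripper is mounted at the origin on the work surface. World frame = base frame: x ahead of the robot, y to its left, z up, the work surface at z = 0. Lengths are in m, angles in rad, forces in N, time in s.
With the tool pointing down it reaches from about 0.4 to 0.85 m from the base axis. Payload 10.4 kg.
Tool frame: the origin (TCP) lies at the very end of the fingers, on their centre line; the grasp point (between the pads) lies 19 mm behind it; z points along the fingers, y is the direction in which the jaws open and shut (so a half turn about z gives the same grasp; the last joint's range is limited). The gripper opens to 85 mm and grips with 20 to 120 N. Pads are 22 mm wide; open, the fingers measure 114 mm over their backs; the gripper's body (76 mm by 85 mm) begins 54 mm behind the grasp point. The pads swing forward as they close: fully open they stand 13 mm farther back than shut.
Start: joints at [1.262, 0.332, -0.065, 1.46, 0.022, 1.35, -0.088], TCP at [0.176, -0.6, 0.199] pointing down, gripper open.
Joint ranges: [-2.6, 2.6], [-0.5, 2.12], [-1.47, 1.34], [0.16, 2.42], [-1.27, 4.41], [0.06, 2.06], [-2.6, 2.6]. Speed limits (rad/s): [2.22, 2.22, 2.79, 2.79, 3.14, 3.14, 3.14].

### API

Orientations are given as a 3x3 rotation matrix whose columns are the frame's x, y, z axes.
In Python, from station import * gives the robot as it stands.
- The arm moves only by the tool step_arm, never from a script. Its argument "increments" is a list of rows, each an object of numbers: "hand": the opening, from 0 (shut) to 1 (fully open); "tx", "ty", "tz": the shift along the tool's x, y, z normalised to -1 to 1, where 1 is 0.06 m; "roll": the turn about the tool's z normalised to -1 to 1, where 1 is 60 degrees. In form: [{"hand": .., "tx": .., "ty": .., "tz": .., "roll": ..}, ...]. A call has 1 to 12 rows; each row shifts and turns the commanded pose from where the row before left it, along the tool's axes as they then stand; what a row does not reach is not made up. A row lasts 1/8 s, in which the tool goes at most 62.5 mm and 10.7 degrees, less where a joint would pass 70% of its speed; a pose out of reach is approached as far as the arm can. A call with a number of a shift or a turn outside -1 to 1 is refused whole. A call with a gripper value outside its range is refused whole. The fingers move at their own pace and stop on an object; "force" is the grip in N (left out, the last holds). Time passes only in rows, so rows that do not move let the fingers close. It gives the time, the measured TCP pose, the force and the opening at its end, in the units of the state.
- read_state(): the state, without advancing time (a new reading comes with each control period).
- read_camera(name): name is "side" or "top"; returns a dict with "color" (384x512x3 uint8, red, green, blue), "z_map" (384x512 float32, m along the optical axis (not along the pixel's ray), 0 where there is no reading), "mtx" (3x3 intrinsics, pixels), "R" (3x3) and "t" (3): a world point X has camera coordinates R X + t. Camera axes: x right, y down, z forward; pixel columns grow to the right and rows downward; lengths in m; the calibration is good to about 2 mm. A picture is of the moment at which its call begins.
- sign_off(): hands the job in, once; it reports no verdict.
The state is a dict: "time": time; "joint_pos": joint angles; "qvel": joint speeds; "joint_torque": joint torques, N m; "tool_pos": TCP position; "tool_rot": TCP orientation; "ft_force": force on the tool from outside, world axes, zero at the start; "moment": the same for the moment, N m; "width": opening from 0.0 (shut) to 1.0 (fully open).
Only numpy, scipy, OpenCV 4.12 (cv2) and the standard library are available. Lean on these libraries where they do the work, as an engineer would, in place of code of your own. Each camera call takes 0.05 s, during which the arm holds its last target.

### The job

Check the brake lever, the one whose mount carries the box-shaped fluid reservoir: with the outside of the closed fingers on the lever's outer face, press it in towards the bar until it stops and keep it there for a moment, let it spring fully out, then press it in to its stop again and finish while still holding it in, so that the gap left to the grip can be seen. Press firmly but do not force it, and do not grasp or hook the lever, touch its bar or grip, or reach behind it. Leave the clutch lever, its stand and everything else on the table alone.

Things in the scene. Friction and masses are not known exactly. Their poses are not given: they have to be found in the camera images.
- brake_stand: BRAKE handlebar end in a fixed grey bench stand, told by the box-shaped fluid reservoir (62 x 48 mm, top 194 mm up) at own (-12, 50). mm, own axes, origin on the table: bar along y at x 0, height 140, y -125 to 130, rubber grip y -118 to 22; base 120 x 100 and post (top 165) round y 85 to 95. The lever lies on the -x side (robot's side) at height 140.
- brake_lever (a joint): Brake lever, rad: 0 = sprung out, grows as pressed towards the bar, 0.22 = solid stop, still about 25 mm short of the grip at brake_press. Vertical pivot at the stand's own (-45, 45) mm; lever runs 164 mm to the stand's -y. Springs back by itself. At point brake_press: 3 N to start, 8 N at the stop, then rising steeply; stroke 25 mm to the stand's +x.
- brake_press (a point): Point where the fingers should press: on the outer face (to the stand's -x) of the brake lever's aluminium blade, 140 mm above the table, 115 mm along from the pivot, moving with the lever; when out at the stand's own (-76, -70, 140) mm. Blade: strip 10 mm thick, 15 mm high (132 to 148 mm), parallel to the stand's y when out, 40 mm longer than this point, 18 mm ball at the tip.
- clutch_stand: CLUTCH handlebar end in a like stand, mirror image of the brake (post at own y -95 mm, pivot at own (-45, -45) mm, lever to the stand's +y), WITHOUT reservoir; a small round adjuster (22 mm thumb wheel) sticks out to own -x beside the pivot. Origin on the table under the bar, bar at 140 mm height, own y -130 to 125. Leave it alone.
- clutch_lever (a joint): Clutch lever angle, rad: 0 = out, 0.22 = in. Must stay out.
- screwdriver: Loose screwdriver with a blue handle, 190 mm long, lying. Origin under its middle, at its underside. A bystander: leave it where it is.
- spanner: Loose steel spanner, 170 mm long, lying. Origin under its middle, at its underside. A bystander: leave it where it is.
- grease_jar: Loose small jar, 56 mm diameter, 55 mm high. Origin under its middle, at its underside. A bystander: leave it where it is.
- socket: Loose steel socket, 26 mm diameter, 36 mm high, standing. Origin under its middle, at its underside. A bystander: leave it where it is.
- mouse: Loose black computer mouse 100 x 58 x 30 mm. Origin under its middle, at its underside. A bystander: leave it where it is.
- phone: Loose black phone with a pale grey screen, 72 x 150 x 9 mm, lying flat. Origin under its middle, at its underside. A bystander: leave it where it is.

How it is judged:
By the outcome, as a careful person would: the job done as asked, in the order asked, and still so for the second after the job is handed in, while the arm keeps its last pose, push and grip.
It also fails if it takes over 35 s, if anything falls off the work surface, if the arm or the gripper's body presses on something with over 40 N, if the wrist force passes 120 N, or if a joint passes its speed limit or range.

## Working session

There is one attempt and no reset: what is moved stays moved. The work goes in short steps, Python scripts to look and compute and a tool call to move; the robot and the scene stay as the last step left them, time stands still between calls to the robot, and variables do not carry over. Pictures are saved under pics/ and viewed, and the job is handed in when it is done.

Besides the shell and the picture viewer there is one more tool, called as name(argument=value, ...) on one line, values as JSON. step_arm: Moves the arm, as the interface text tells. Scaled input: -1 to 1 covers 0.06 m each way for a shift and 60 degrees each way for a turn. Its arguments: {"type":"object","properties":{"increments":{"type":"array","items":{"type":"object","properties":{"hand":{"type":"number"},"tx":{"type":"number"},"ty":{"type":"number"},"tz":{"type":"number"},"roll":{"type":"number"}}}},"force":{"type":"number"}},"required":["increments"]}

```bash
mkdir -p pics; cat > h.py <<'E'
from station import *
import numpy as np, cv2
def pts(c):
    z=c["z_map"];K=np.array(c["mtx"]);R=np.array(c["R"]);t=np.array(c["t"])
    v,u=np.mgrid[:z.shape[0],:z.shape[1]]
    P=np.stack([(u-K[0,2])/K[0,0]*z,(v-K[1,2])/K[1,1]*z,z],-1)
    return (P-t)@R
def save(c,n): cv2.imwrite("pics/"+n,c["color"][:,:,::-1])
E
python3 - <<'E'
from h import *
s=read_state();print(s)
for n in("top","side"):
    c=read_camera(n);save(c,n+"0.png");np.savez(n+"0.npz",**c);print(n,c["mtx"],c["R"],c["t"])
E
```

```text
{'time': 0.0, 'joint_pos': array([ 1.26241275,  0.33285219, -0.06469945,  1.46093379,  0.02158062,
        1.34992091, -0.08851162]), 'qvel': array([ 3.89782721e-04,  1.37333690e-03,  4.76891506e-06, -6.13762781e-04,
       -9.42607716e-04, -9.01615363e-04,  1.80671443e-03]), 'joint_torque': array([ 7.94863190e-04, -6.25454950e+01,  4.95339639e-02, -3.91598189e+01,
        1.62830902e-02,  1.00338523e-02,  1.56036975e-05]), 'tool_pos': array([ 0.17607225, -0.59924325,  0.19863185]), 'tool_rot': array([[ 9.59439789e-01,  2.81913270e-01, -4.46438844e-04],
       [ 2.81913619e-01, -9.59438844e-01,  1.34761189e-03],
       [-4.84210947e-05, -1.41880966e-03, -9.99998992e-01]]), 'ft_force': array([ 0.5083742 ,  0.04686822, -1.12233382]), 'moment': array([ 0.00957532,  0.0215113 , -0.00303008]), 'width': 0.9998833332449448}
top [[401.37351851   0.         256.23590585]
 [  0.         401.37351851 192.18747372]
 [  0.           0.           1.        ]] [[-0.02423004 -0.99947718 -0.02140711]
 [-0.98806121  0.02720119 -0.15164148]
 [ 0.1521445   0.01747726 -0.98820372]] [0.02391791 0.56882113 0.99556233]
side [[363.49422751   0.         253.01778686]
 [  0.         363.49422751 189.67577801]
 [  0.           0.           1.        ]] [[-0.78511974 -0.61927943 -0.00894295]
 [-0.37566316  0.48764477 -0.78808614]
 [ 0.49240652 -0.61538245 -0.61550001]] [0.45224922 0.30894995 0.6141249 ]
```

View pics/top0.png

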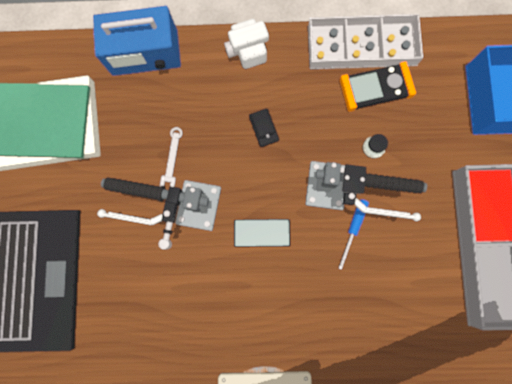

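View pics/side0.png

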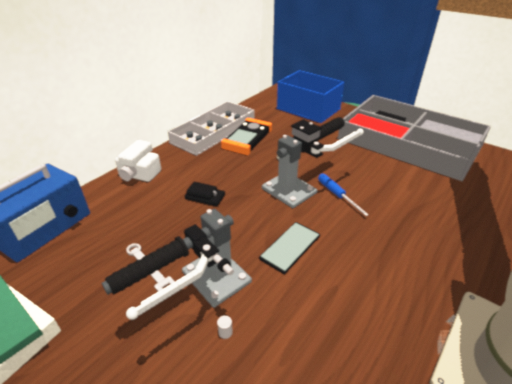

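The top view shows two stands. The right one, with a dark box at about (353,182) and its lever running right to (417,217), looks like the brake. The left one, with its lever ball at (101,213), has no box, so it is the clutch. Next I'll measure the lever.

```bash
python3 - <<'E'
from h import *
for n,(u0,v0,u1,v1) in dict(top=(290,140,440,280),side=(250,100,400,220)).items():
    c=dict(np.load(n+"0.npz"));P=pts(c)
    cv2.imwrite(f"pics/{n}zoom.png",cv2.resize(c["color"][v0:v1,u0:u1,::-1],None,fx=5,fy=5,interpolation=cv2.INTER_CUBIC))
    hsv=cv2.cvtColor(c["color"],cv2.COLOR_RGB2HSV)
    m=np.zeros(hsv.shape[:2],bool);m[v0:v1,u0:u1]=1
    L=m&(hsv[...,2]>150)&(hsv[...,1]<50)&(P[...,2]>.115)&(P[...,2]<.165)&(c["z_map"]>0)
    Q=P[L];print(n,len(Q),Q.min(0),Q.max(0),np.median(Q[:,2]))
    o=Q[np.argsort(-Q[:,1])]
    for i in range(0,len(o),max(1,len(o)//25)): print(o[i].round(4))
    D=m&(hsv[...,2]<75)&(P[...,2]>.185)&(P[...,2]<.205)
    q=P[D]; 
    if len(q): print("res",len(q),q.min(0),q.max(0),cv2.minAreaRect((q[:,:2]*1000).astype(np.float32)))
    g=m&(hsv[...,2]<60)&(P[...,2]>.14)&(P[...,2]<.165); q=P[g]
    if len(q): print("grip",len(q),q.min(0),q.max(0),cv2.minAreaRect((q[:,:2]*1000).astype(np.float32)))
E
```

```text
top 415 [ 0.47894659 -0.36727044  0.13362404] [ 0.61407043 -0.13645489  0.16490579] 0.14537109857355643
[ 0.6047 -0.1365  0.1454]
[ 0.6115 -0.1782  0.163 ]
[ 0.5329 -0.2076  0.1537]
[ 0.5371 -0.2143  0.1553]
[ 0.5266 -0.2228  0.1454]
[ 0.5195 -0.2269  0.1456]
[ 0.5104 -0.2316  0.1427]
[ 0.5193 -0.2361  0.1453]
[ 0.5121 -0.2401  0.146 ]
[ 0.5051 -0.2468  0.145 ]
[ 0.5028 -0.2541  0.1428]
[ 0.4982 -0.2612  0.1407]
[ 0.5045 -0.2697  0.1449]
[ 0.4997 -0.2761  0.1454]
[ 0.5041 -0.2833  0.1454]
[ 0.4932 -0.2919  0.1366]
[ 0.4966 -0.2983  0.1468]
[ 0.4991 -0.3065  0.143 ]
[ 0.4987 -0.3128  0.1449]
[ 0.4918 -0.3196  0.1432]
[ 0.4873 -0.3274  0.1393]
[ 0.4935 -0.3351  0.1451]
[ 0.4912 -0.3423  0.1437]
[ 0.482  -0.3518  0.1404]
[ 0.4836 -0.3564  0.147 ]
[ 0.4879 -0.3608  0.1485]
res 485 [ 0.54007906 -0.23588292  0.18795727] [ 0.6028377  -0.18440699  0.19718486] ((570.5911254882812, -211.18545532226562), (47.13885498046875, 59.85539627075195), 81.55268859863281)
grip 218 [ 0.52098264 -0.37553718  0.14178491] [ 0.58613481 -0.19393593  0.15924649] ((561.1375122070312, -282.08905029296875), (57.62
[... 535 characters left out ...]
2691  0.1468]
[ 0.5028 -0.2783  0.1439]
[ 0.495  -0.2858  0.1432]
[ 0.4943 -0.2928  0.1342]
[ 0.4907 -0.3007  0.1408]
[ 0.4947 -0.3072  0.1455]
[ 0.4927 -0.3147  0.1458]
[ 0.4893 -0.3223  0.1375]
[ 0.487  -0.3306  0.1345]
[ 0.486  -0.3383  0.1405]
[ 0.4841 -0.3451  0.1442]
[ 0.4818 -0.3536  0.1413]
[ 0.4842 -0.3574  0.1449]
res 230 [ 0.53812887 -0.23546943  0.18511746] [ 0.60179346 -0.18431566  0.19412807] ((569.7206420898438, -210.11634826660156), (47.929847717285156, 59.997589111328125), 83.50465393066406)
grip 322 [ 0.52144064 -0.37260875  0.14000249] [ 0.60925054 -0.15154259  0.15791216] ((547.8287963867188, -256.5892028808594), (226.86367797851562, 76.63571166992188), 76.91761779785156)
```

View pics/topzoom.png

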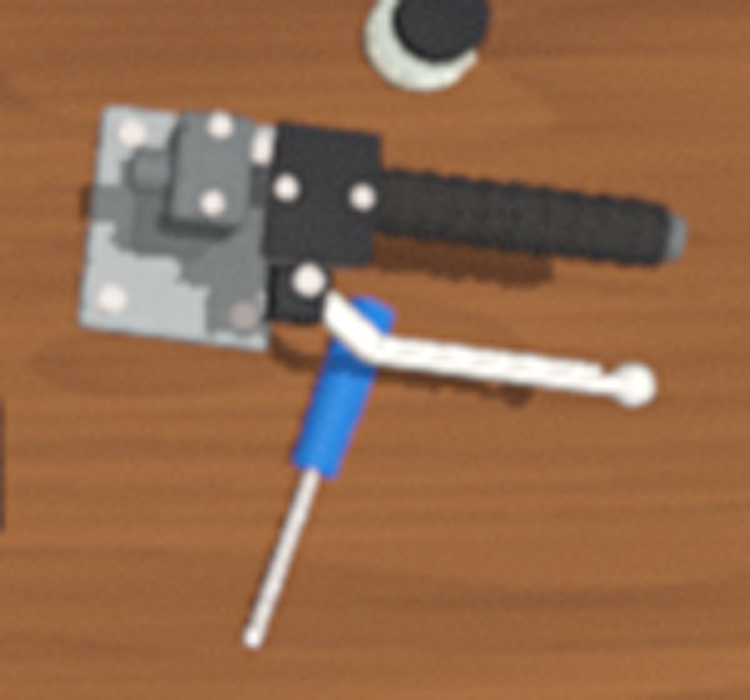

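View pics/sidezoom.png

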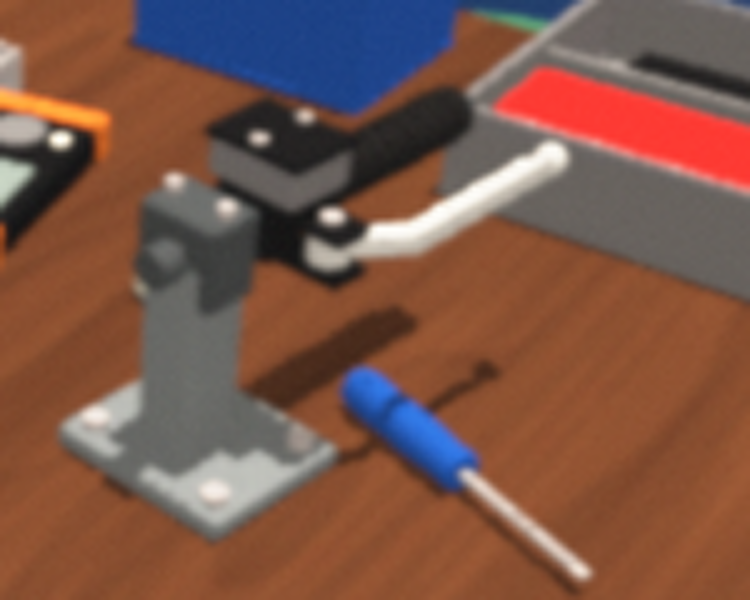

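```bash
cat > fit.py <<'E'
from h import *
def lever(c,n,box):
    u0,v0,u1,v1=box;P=pts(c);hsv=cv2.cvtColor(c["color"],cv2.COLOR_RGB2HSV)
    m=np.zeros(hsv.shape[:2],bool);m[v0:v1,u0:u1]=1
    # cast rays of blade pixels at z=.148 top (top view): centreline via mask row extents
    L=m&(hsv[...,2]>140)&(hsv[...,1]<60)&(P[...,2]>.12)&(P[...,2]<.16)&(P[...,1]<-.245)&(P[...,0]<.53)
    Q=P[L];B=Q[(Q[:,1]<-.255)&(Q[:,1]>-.335)]
    a=np.polyfit(B[:,1],B[:,0],1);r=B[:,0]-np.polyval(a,B[:,1])
    psi=-np.arctan(-a[0]) if 0 else -np.arctan(a[0])
    print(n,"yaw deg",np.degrees(-np.arctan(a[0])),"x at -.3",np.polyval(a,-.3),"resid",r.std(),r.min(),r.max(),"z",B[:,2].min(),B[:,2].max(),"tip",Q[:,1].min(),Q[Q[:,1]<-.345].mean(0))
    return a
if __name__=="__main__":
    for n,b in dict(top=(290,140,440,280),side=(250,100,400,220)).items(): lever(dict(np.load(n+"0.npz")),n,b)
E
python3 fit.py
```

```text
top yaw deg -9.223879059067803 x at -.3 0.4960351511327341 resid 0.003244446284377668 -0.004536096395445832 0.005841162386764687 z 0.1336240442114769 0.1498152362170686 tip -0.3672704433395464 [ 0.48646081 -0.35670242  0.14499749]
side yaw deg -9.133674076832406 x at -.3 0.4943797609118608 resid 0.003031224852428077 -0.003566096689912146 0.007917936038881523 z 0.13123827643355873 0.14768069281009 tip -0.3635409162907672 [ 0.48495942 -0.35486868  0.14151134]
```

step_arm(increments=[{"hand": 0,"tx": 0.3,"ty": -0.2},{"hand": 0,"tx": 0.6,"ty": -0.38},{"hand": 0,"tx": 0.6,"ty": -0.38},{"hand": 0,"tx": 0.6,"ty": -0.38},{"hand": 0,"tx": 0.6,"ty": -0.38},{"hand": 0,"tx": 0.6,"ty": -0.38},{"hand": 0,"tx": 0.6,"ty": -0.38},{"hand": 0,"tx": 0.6,"ty": -0.38},{"hand": 0,"tx": 0.5,"ty": -0.3},{"hand": 0,"tx": 0.3,"ty": -0.2},{"hand": 0},{"hand": 0}], force=60)

```text
invalid input at $.increments[0]: expected keys hand, tx, ty, tz, roll
```

step_arm(increments=[{"hand": 0,"tx": 0.3,"ty": -0.2,"tz": 0,"roll": 0},{"hand": 0,"tx": 0.6,"ty": -0.38,"tz": 0,"roll": 0},{"hand": 0,"tx": 0.6,"ty": -0.38,"tz": 0,"roll": 0},{"hand": 0,"tx": 0.6,"ty": -0.38,"tz": 0,"roll": 0},{"hand": 0,"tx": 0.6,"ty": -0.38,"tz": 0,"roll": 0},{"hand": 0,"tx": 0.6,"ty": -0.38,"tz": 0,"roll": 0},{"hand": 0,"tx": 0.6,"ty": -0.38,"tz": 0,"roll": 0},{"hand": 0,"tx": 0.6,"ty": -0.38,"tz": 0,"roll": 0},{"hand": 0,"tx": 0.5,"ty": -0.3,"tz": 0,"roll": 0},{"hand": 0,"tx": 0.3,"ty": -0.2,"tz": 0,"roll": 0},{"hand": 0,"tx": 0,"ty": 0,"tz": 0,"roll": 0},{"hand": 0,"tx": 0,"ty": 0,"tz": 0,"roll": 0}], force=60)

```text
time: 1.6
tool_pos: [0.4239, -0.3168, 0.1993]
tool_rot: [[0.96, 0.282, -0.0], [0.282, -0.96, -0.0], [-0.001, 0.0, -1.0]]
ft_force: [-0.1, -0.2, -0.3]
width: -0.002
```

step_arm(increments=[{"hand": 0,"tx": 0,"ty": 0,"tz": 0.25,"roll": 0.14},{"hand": 0,"tx": 0,"ty": 0,"tz": 0.35,"roll": 0.14},{"hand": 0,"tx": 0,"ty": 0,"tz": 0.35,"roll": 0.14},{"hand": 0,"tx": 0,"ty": 0,"tz": 0.35,"roll": 0},{"hand": 0,"tx": 0,"ty": 0,"tz": 0,"roll": 0},{"hand": 0,"tx": 0,"ty": 0,"tz": 0,"roll": 0}])

```text
time: 2.35
tool_pos: [0.4244, -0.3173, 0.1223]
tool_rot: [[0.988, -0.154, 0.001], [-0.154, -0.988, -0.001], [0.001, 0.001, -1.0]]
ft_force: [0.3, -0.2, -0.1]
width: -0.0
```

```bash
python3 - <<'E'
from h import *
s=read_state();print(s["time"],s["tool_pos"],s["tool_rot"].round(3),s["ft_force"])
X=s["tool_rot"][:2,0];Y=s["tool_rot"][:2,1];d=np.array([.488,-.319])-s["tool_pos"][:2];print(d@X,d@Y)
c=read_camera("side");save(c,"s1.png");c=read_camera("top");save(c,"t1.png")
E
```

```text
2.35 [ 0.4244289  -0.31726564  0.12225926] [[ 0.988 -0.154  0.001]
 [-0.154 -0.988 -0.001]
 [ 0.001  0.001 -1.   ]] [ 0.28399143 -0.16698882 -0.07099671]
0.06307855014305574 -0.008086278959892577
```

View pics/s1.png

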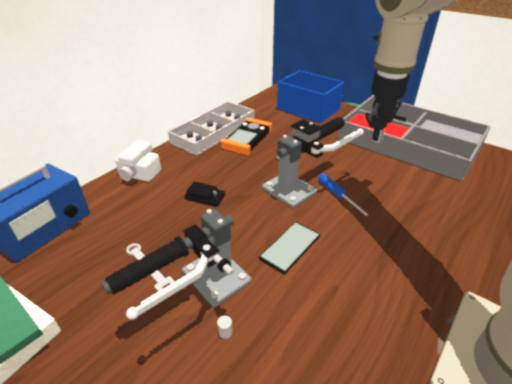

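View pics/t1.png

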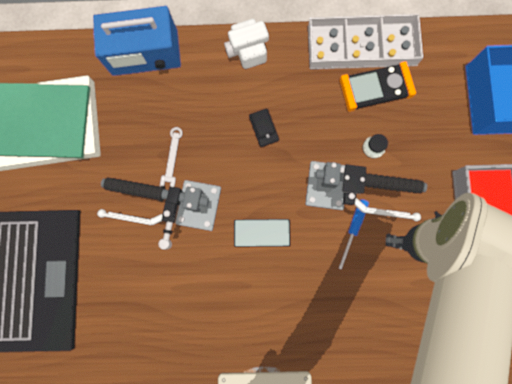

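step_arm(increments=[{"hand": 0,"tx": 0.2,"ty": -0.13,"tz": 0.02,"roll": 0},{"hand": 0,"tx": 0.3,"ty": 0,"tz": 0,"roll": 0},{"hand": 0,"tx": 0.2,"ty": 0,"tz": 0,"roll": 0},{"hand": 0,"tx": 0,"ty": 0,"tz": 0,"roll": 0},{"hand": 0,"tx": 0,"ty": 0,"tz": 0,"roll": 0}])

```text
time: 3.08
tool_pos: [0.4669, -0.3153, 0.1201]
tool_rot: [[0.988, -0.154, -0.0], [-0.154, -0.988, 0.0], [-0.0, 0.0, -1.0]]
ft_force: [-0.6, -0.4, -0.5]
width: -0.001
```

step_arm(increments=[{"hand": 0,"tx": 0.05,"ty": 0,"tz": 0,"roll": 0},{"hand": 0,"tx": 0.05,"ty": 0,"tz": 0,"roll": 0},{"hand": 0,"tx": 0,"ty": 0,"tz": 0,"roll": 0}])

```text
time: 3.45
tool_pos: [0.4733, -0.3162, 0.1203]
tool_rot: [[0.988, -0.153, 0.0], [-0.153, -0.988, -0.0], [0.0, 0.0, -1.0]]
ft_force: [-0.4, -0.4, 0.5]
width: -0.001
```

step_arm(increments=[{"hand": 0,"tx": 0.05,"ty": 0,"tz": 0,"roll": 0},{"hand": 0,"tx": 0,"ty": 0,"tz": 0,"roll": 0}])

```text
time: 3.7
tool_pos: [0.4763, -0.3167, 0.1202]
tool_rot: [[0.988, -0.153, 0.0], [-0.153, -0.988, -0.0], [0.0, -0.0, -1.0]]
ft_force: [0.5, 1.2, 0.6]
width: -0.001
```

step_arm(increments=[{"hand": 0,"tx": 0.05,"ty": 0,"tz": 0,"roll": 0},{"hand": 0,"tx": 0,"ty": 0,"tz": 0,"roll": 0}])

```text
time: 3.95
tool_pos: [0.4793, -0.3171, 0.1202]
tool_rot: [[0.988, -0.153, 0.0], [-0.153, -0.988, -0.0], [0.0, 0.0, -1.0]]
ft_force: [0.6, 0.2, -1.2]
width: -0.001
```

step_arm(increments=[{"hand": 0,"tx": 0.05,"ty": 0,"tz": 0,"roll": 0},{"hand": 0,"tx": 0,"ty": 0,"tz": 0,"roll": 0}])

```text
time: 4.2
tool_pos: [0.4822, -0.3176, 0.1202]
tool_rot: [[0.988, -0.153, 0.0], [-0.153, -0.988, 0.0], [0.0, -0.0, -1.0]]
ft_force: [0.0, 0.2, -0.4]
width: -0.003
```

```bash
python3 - <<'E'
from h import *
print(read_state()["ft_force"],read_state()["tool_pos"])
for n,b in dict(side=(300,90,440,190),top=(330,170,450,260)).items():
    c=read_camera(n);u0,v0,u1,v1=b
    cv2.imwrite(f"pics/{n}2.png",cv2.resize(c["color"][v0:v1,u0:u1,::-1],None,fx=5,fy=5,interpolation=cv2.INTER_CUBIC))
E
```

```text
[ 0.0316525   0.23577077 -0.35669891] [ 0.48221742 -0.31756401  0.12018246]
```

View pics/side2.png

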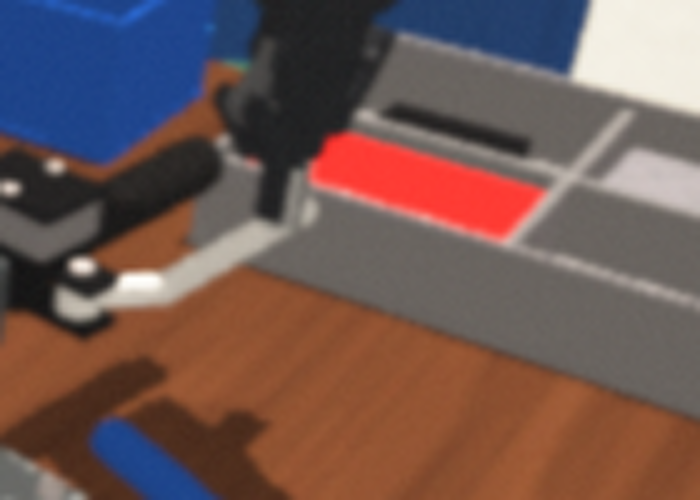

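View pics/top2.png

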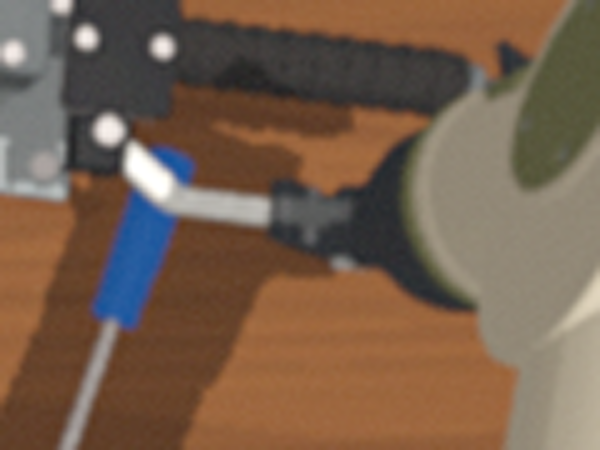

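```bash
python3 - <<'E'
from h import *
s=read_state()
c=read_camera("side");save(c,"s3.png");K=np.array(c["mtx"]);R=np.array(c["R"]);t=np.array(c["t"])
def pj(X): p=K@(R@np.array(X)+t);return p[:2]/p[2]
T=s["tool_pos"];print("tcp",pj(T),(R@T+t)[2]); 
for q in ([.488,-.319,.14],[.488,-.319,.132],[.488,-.319,.148],[.486,-.357,.14]):print(q,pj(q),(R@np.array(q)+t)[2])
P=pts(c)
# finger points: dark above lever
im=c["color"]
M=(P[...,2]>.1)&(P[...,2]<.19)&(P[...,0]>.45)&(P[...,0]<.53)&(P[...,1]<-.27)&(P[...,1]>-.38)
for v in range(120,144,2):
    for u in range(346,372,3): print(u,v,im[v,u],P[v,u].round(3)) if M[v,u] else 0
u0,v0=330,100
cv2.imwrite("pics/s3z.png",cv2.resize(im[v0:v0+60,u0:u0+70,::-1],None,fx=10,fy=10,interpolation=cv2.INTER_NEAREST))
E
```

```text
tcp [353.6683957  144.18848963] 0.9729566512146928
[0.488, -0.319, 0.14] [353.03746482 136.81696063] 0.9645562873160791
[0.488, -0.319, 0.132] [352.55628824 139.4492936 ] 0.9694802873600739
[0.488, -0.319, 0.148] [353.52357936 134.15761396] 0.9596322872720844
[0.486, -0.357, 0.14] [360.01278196 131.46859176] 0.9869560073954478
355 124 [32 34 34] [ 0.483 -0.305  0.185]
358 124 [91 89 85] [ 0.477 -0.307  0.187]
361 124 [142  98  93] [ 0.472 -0.317  0.184]
352 126 [58 56 55] [ 0.491 -0.307  0.176]
355 126 [34 33 35] [ 0.483 -0.307  0.179]
358 126 [111 108 103] [ 0.476 -0.309  0.18 ]
361 126 [147 121 115] [ 0.471 -0.315  0.179]
352 128 [54 52 52] [ 0.489 -0.304  0.172]
355 128 [36 35 36] [ 0.481 -0.303  0.175]
358 128 [126 121 115] [ 0.475 -0.309  0.175]
361 128 [123 117 112] [ 0.471 -0.318  0.172]
352 130 [46 44 44] [ 0.488 -0.304  0.167]
355 130 [38 37 37] [ 0.481 -0.305  0.169]
358 130 [135 131 125] [ 0.476 -0.313  0.167]
361 130 [160 154 146] [ 0.471 -0.322  0.165]
352 132 [44 43 43] [ 0.488 -0.305  0.16 ]
355 132 [40 40 41] [ 0.478 -0.301  0.165]
358 132 [136 131 125] [ 0.474 -0.31   0.163]
361 132 [175 169 159] [ 0.471 -0.324  0.158]
352 134 [141 136 128] [ 0.489 -0.311  0.152]
355 134 [88 85 82] [ 0.478 -0.303  0.159]
358 134 [135 131 124] [ 0.473 -0.31   0.157]
361 134 [159 153 143] [ 0.482 -0.357  0.134]
349 136 [187 179 167] [ 0.496 -0.31   0.144]
352 136 [188 180 169] [ 0.49  -0.316  0.143]
355 136 [169 163 152] [ 0.487 -0.33   0.138]
346 138 [189 182 171] [ 0.496 -0.293  0.145]
349 138 [190 182 171] [ 0.492 -0.304  0.142]
352 138 [183 176 165] [ 0.489 -0.316  0.137]
346 140 [189 181 169] [ 0.495 -0.292  0.14 ]
349 140 [179 173 161] [ 0.492 -0.306  0.135]
346 142 [175 162 148] [ 0.494 -0.293  0.134]
```

View pics/s3z.png

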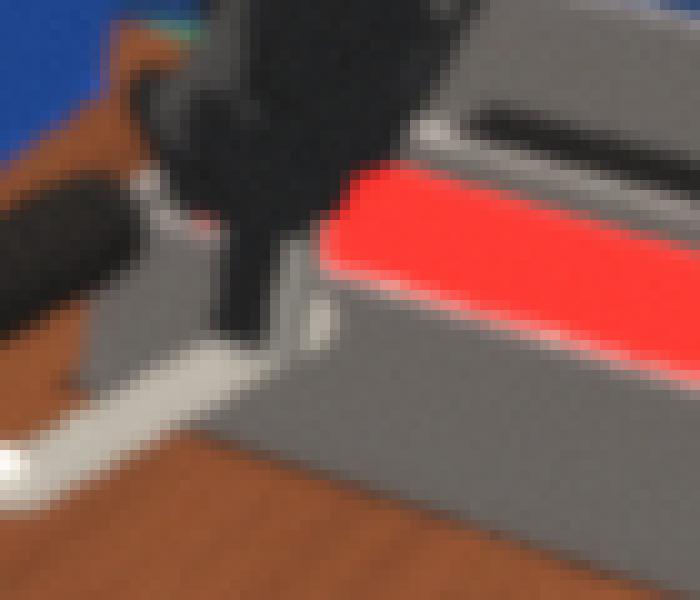

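The fingers show no contact force. The side view puts their lower end at z≈0.155, at about (355,135), above the blade. The reported TCP is 0.120, so the two disagree. I'll back out and measure the fingertips against the reported TCP.

step_arm(increments=[{"hand": 0,"tx": -0.3,"ty": 0,"tz": 0,"roll": 0},{"hand": 0,"tx": -0.5,"ty": 0,"tz": 0,"roll": 0},{"hand": 0,"tx": -0.2,"ty": 0,"tz": 0,"roll": 0},{"hand": 0,"tx": 0,"ty": 0,"tz": 0,"roll": 0},{"hand": 0,"tx": 0,"ty": 0,"tz": 0,"roll": 0}])

```text
time: 4.97
tool_pos: [0.4236, -0.3084, 0.1204]
tool_rot: [[0.988, -0.153, 0.001], [-0.153, -0.988, -0.0], [0.001, 0.0, -1.0]]
ft_force: [-0.5, 0.3, 0.2]
width: -0.003
```

```bash
cat > tip.py <<'E'
from h import *
import sys
s=read_state();T=s["tool_pos"];print("tcp",T,s["ft_force"],s["width"])
c=read_camera("side");P=pts(c);im=c["color"];K=np.array(c["mtx"]);R=np.array(c["R"]);t=np.array(c["t"])
p=K@(R@T+t);p=p[:2]/p[2];print("tcp px",p)
M=(np.abs(P[...,0]-T[0])<.03)&(np.abs(P[...,1]-T[1])<.03)&(P[...,2]>.06)&(P[...,2]<.26)
for z in np.arange(.08,.24,.01):
    q=P[M&(abs(P[...,2]-z)<.005)]
    if len(q): print(round(z,3),len(q),(q.min(0)-T)[:2].round(3),(q.max(0)-T)[:2].round(3))
u0,v0=int(p[0])-35,int(p[1])-45
z=cv2.resize(im[v0:v0+60,u0:u0+70,::-1],None,fx=10,fy=10,interpolation=cv2.INTER_NEAREST)
cv2.drawMarker(z,(int((p[0]-u0+.5)*10),int((p[1]-v0+.5)*10)),(0,255,0),0,20,2)
cv2.imwrite("pics/"+sys.argv[1],z)
E
python3 tip.py tip1.png
```

```text
tcp [ 0.42364432 -0.30842853  0.12042413] [-0.53221601  0.33160529  0.22774322] -0.0032196720675742915
tcp px [372.92777521 152.68153261]
0.15 11 [-0.01  0.  ] [0.009 0.008]
0.16 34 [-0.012 -0.004] [0.009 0.015]
0.17 34 [-0.012 -0.005] [0.009 0.016]
0.18 41 [-0.012 -0.006] [0.012 0.015]
0.19 23 [-0.014 -0.008] [0.008 0.016]
0.2 54 [-0.017 -0.028] [0.016 0.03 ]
0.21 29 [-0.018 -0.028] [-0.     0.028]
0.22 53 [-0.019 -0.029] [0.003 0.02 ]
0.23 46 [-0.019 -0.014] [0.004 0.029]
```

View pics/tip1.png

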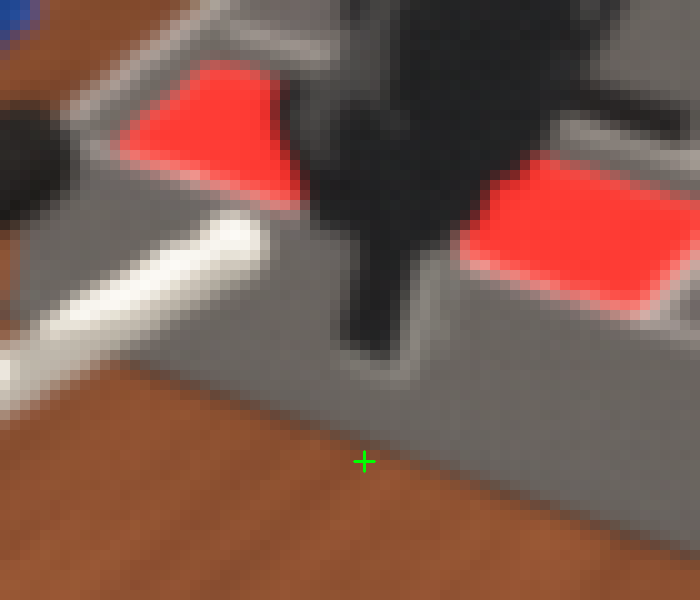

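The side view shows the fingertips end at about row 145, while the reported TCP projects to row 153. The fingers therefore end about 27 mm above the reported TCP. I'll go by the camera and lower by 25 mm.

step_arm(increments=[{"hand": 0,"tx": 0,"ty": 0,"tz": 0.21,"roll": 0},{"hand": 0,"tx": 0,"ty": 0,"tz": 0.21,"roll": 0},{"hand": 0,"tx": 0,"ty": 0,"tz": 0,"roll": 0},{"hand": 0,"tx": 0,"ty": 0,"tz": 0,"roll": 0}])

```text
time: 5.52
tool_pos: [0.4228, -0.3084, 0.095]
tool_rot: [[0.988, -0.153, -0.0], [-0.153, -0.988, 0.0], [-0.0, -0.0, -1.0]]
ft_force: [0.0, -0.4, -0.3]
width: -0.002
```

```bash
python3 tip.py tip2.png
```

```text
tcp [ 0.4227794  -0.30841793  0.09495079] [ 0.03314452 -0.3971707  -0.3056994 ] -0.002276123282563487
tcp px [371.35389443 161.05060976]
0.12 1 [-0.004  0.006] [-0.004  0.006]
0.13 24 [-0.011 -0.004] [0.012 0.014]
0.14 35 [-0.012 -0.003] [0.008 0.016]
0.15 38 [-0.012 -0.004] [0.011 0.016]
0.16 28 [-0.011 -0.004] [0.009 0.016]
0.17 33 [-0.016 -0.026] [0.014 0.029]
0.18 38 [-0.017 -0.029] [0.012 0.029]
0.19 38 [-0.019 -0.029] [0.003 0.021]
0.2 42 [-0.019 -0.014] [0.005 0.026]
0.21 53 [-0.02  -0.015] [0.005 0.03 ]
0.22 43 [-0.022 -0.016] [-0.006  0.027]
0.23 68 [-0.022 -0.026] [-0.005  0.03 ]
```

View pics/tip2.png

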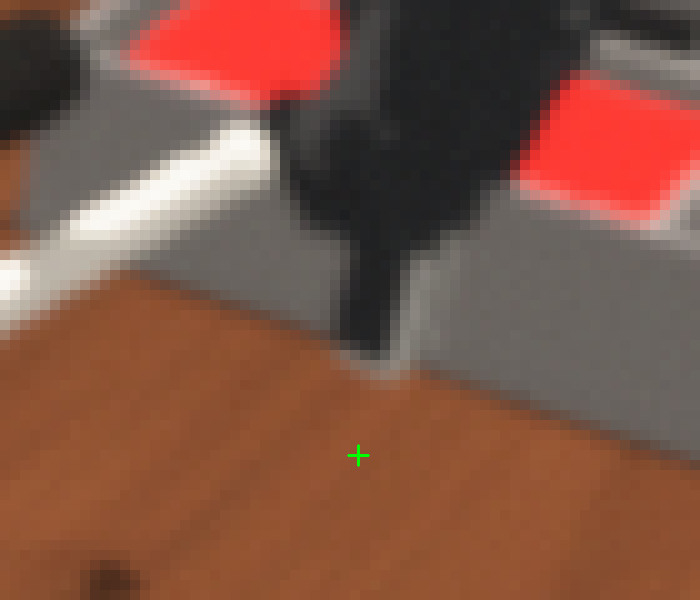

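step_arm(increments=[{"hand": 0,"tx": 0.25,"ty": 0,"tz": 0,"roll": 0},{"hand": 0,"tx": 0.3,"ty": 0,"tz": 0,"roll": 0},{"hand": 0,"tx": 0.2,"ty": 0,"tz": 0,"roll": 0},{"hand": 0,"tx": 0,"ty": 0,"tz": 0,"roll": 0},{"hand": 0,"tx": 0,"ty": 0,"tz": 0,"roll": 0}])

```text
time: 6.2
tool_pos: [0.4669, -0.3153, 0.0949]
tool_rot: [[0.988, -0.154, -0.0], [-0.154, -0.988, 0.0], [-0.0, 0.0, -1.0]]
ft_force: [0.0, 0.3, -0.8]
width: -0.002
```

step_arm(increments=[{"hand": 0,"tx": 0.05,"ty": 0,"tz": 0,"roll": 0},{"hand": 0,"tx": 0.05,"ty": 0,"tz": 0,"roll": 0},{"hand": 0,"tx": 0.05,"ty": 0,"tz": 0,"roll": 0},{"hand": 0,"tx": 0,"ty": 0,"tz": 0,"roll": 0}])

```text
time: 6.7
tool_pos: [0.4763, -0.3167, 0.095]
tool_rot: [[0.988, -0.153, 0.0], [-0.153, -0.988, -0.0], [0.0, 0.0, -1.0]]
ft_force: [-0.2, 0.8, -0.1]
width: -0.002
```

step_arm(increments=[{"hand": 0,"tx": 0.05,"ty": 0,"tz": 0,"roll": 0},{"hand": 0,"tx": 0,"ty": 0,"tz": 0,"roll": 0}])

```text
time: 6.95
tool_pos: [0.4787, -0.3173, 0.095]
tool_rot: [[0.988, -0.154, -0.001], [-0.154, -0.988, 0.0], [-0.001, 0.0, -1.0]]
ft_force: [-2.5, 0.2, 2.1]
width: -0.001
```

step_arm(increments=[{"hand": 0,"tx": 0.05,"ty": 0,"tz": 0,"roll": 0},{"hand": 0,"tx": 0,"ty": 0,"tz": 0,"roll": 0}])

```text
time: 7.2
tool_pos: [0.4815, -0.3183, 0.0949]
tool_rot: [[0.988, -0.154, -0.001], [-0.154, -0.988, -0.001], [-0.001, 0.001, -1.0]]
ft_force: [-4.3, -2.3, 2.3]
width: -0.0
```

step_arm(increments=[{"hand": 0,"tx": 0.05,"ty": 0,"tz": 0,"roll": -0.03},{"hand": 0,"tx": 0.05,"ty": 0,"tz": 0,"roll": -0.03},{"hand": 0,"tx": 0.05,"ty": 0,"tz": 0,"roll": -0.03},{"hand": 0,"tx": 0.05,"ty": 0,"tz": 0,"roll": -0.03},{"hand": 0,"tx": 0,"ty": 0,"tz": 0,"roll": 0}])

```text
time: 7.82
tool_pos: [0.4925, -0.3202, 0.0945]
tool_rot: [[1.0, -0.03, -0.002], [-0.03, -1.0, -0.001], [-0.002, 0.001, -1.0]]
ft_force: [-6.4, -3.5, 1.0]
width: -0.003
```

step_arm(increments=[{"hand": 0,"tx": 0.05,"ty": 0,"tz": 0,"roll": -0.03},{"hand": 0,"tx": 0.05,"ty": 0,"tz": 0,"roll": -0.03},{"hand": 0,"tx": 0,"ty": 0,"tz": 0,"roll": 0}])

```text
time: 8.2
tool_pos: [0.4981, -0.3211, 0.0946]
tool_rot: [[0.999, 0.033, -0.003], [0.033, -0.999, -0.002], [-0.003, 0.002, -1.0]]
ft_force: [-8.4, -6.0, 1.4]
width: 0.001
```

step_arm(increments=[{"hand": 0,"tx": 0.04,"ty": 0,"tz": 0,"roll": -0.03},{"hand": 0,"tx": 0,"ty": 0,"tz": 0,"roll": 0}])

```text
time: 8.45
tool_pos: [0.5003, -0.3212, 0.0947]
tool_rot: [[0.998, 0.064, -0.003], [0.064, -0.998, -0.002], [-0.003, 0.002, -1.0]]
ft_force: [-8.4, -6.1, 0.8]
width: 0.002
```

step_arm(increments=[{"hand": 0,"tx": 0.02,"ty": 0,"tz": 0,"roll": 0},{"hand": 0,"tx": 0,"ty": 0,"tz": 0,"roll": 0}])

```text
time: 8.7
tool_pos: [0.5014, -0.3214, 0.0947]
tool_rot: [[0.998, 0.063, -0.003], [0.063, -0.998, -0.002], [-0.003, 0.002, -1.0]]
ft_force: [-8.1, -7.3, 1.5]
width: -0.001
```

step_arm(increments=[{"hand": 0,"tx": 0.02,"ty": 0,"tz": 0,"roll": 0},{"hand": 0,"tx": 0,"ty": 0,"tz": 0,"roll": 0}])

```text
time: 8.95
tool_pos: [0.5024, -0.3214, 0.0947]
tool_rot: [[0.998, 0.063, -0.003], [0.063, -0.998, -0.002], [-0.003, 0.002, -1.0]]
ft_force: [-10.0, -5.4, 2.1]
width: 0.002
```

step_arm(increments=[{"hand": 0,"tx": 0.02,"ty": 0,"tz": 0,"roll": 0},{"hand": 0,"tx": 0,"ty": 0,"tz": 0,"roll": 0}])

```text
time: 9.2
tool_pos: [0.5027, -0.3215, 0.0946]
tool_rot: [[0.998, 0.062, -0.005], [0.062, -0.998, -0.002], [-0.005, 0.002, -1.0]]
ft_force: [-12.7, -6.7, 4.9]
width: -0.002
```

step_arm(increments=[{"hand": 0,"tx": 0.02,"ty": 0,"tz": 0,"roll": 0},{"hand": 0,"tx": 0,"ty": 0,"tz": 0,"roll": 0},{"hand": 0,"tx": 0,"ty": 0,"tz": 0,"roll": 0},{"hand": 0,"tx": 0,"ty": 0,"tz": 0,"roll": 0}])

```text
time: 9.7
tool_pos: [0.5029, -0.3215, 0.0946]
tool_rot: [[0.998, 0.062, -0.007], [0.062, -0.998, -0.002], [-0.007, 0.001, -1.0]]
ft_force: [-17.7, -4.8, 8.3]
width: -0.001
```

```bash
cat > look.py <<'E'
from h import *
import sys
s=read_state();print(s["time"],s["ft_force"],s["tool_pos"])
for n,b in dict(side=(290,85,400,185),top=(320,165,440,255)).items():
    c=read_camera(n);np.savez(n+sys.argv[1]+".npz",**c);u0,v0,u1,v1=b
    P=pts(c);hsv=cv2.cvtColor(c["color"],cv2.COLOR_RGB2HSV);m=np.zeros(hsv.shape[:2],bool);m[v0:v1,u0:u1]=1
    L=m&(hsv[...,2]>120)&(hsv[...,1]<60)&(P[...,2]>.132)&(P[...,2]<.15)&(P[...,1]<-.247)&(P[...,1]>-.3)&(P[...,0]>.47)&(P[...,0]<.53)
    q=P[L];a=np.polyfit(q[:,1],q[:,0],1);print(n,len(q),"blade yaw",-np.degrees(np.arctan(a[0])))
    cv2.imwrite(f"pics/{n}{sys.argv[1]}.png",cv2.resize(c["color"][v0:v1,u0:u1,::-1],None,fx=5,fy=5,interpolation=cv2.INTER_CUBIC))
E
python3 look.py in1
```

```text
9.7 [-17.73636786  -4.81689074   8.28619489] [ 0.50285722 -0.32150672  0.09460312]
side 62 blade yaw 3.9585291989365623
top 67 blade yaw 1.9915195701971957
```

View pics/sidein1.png

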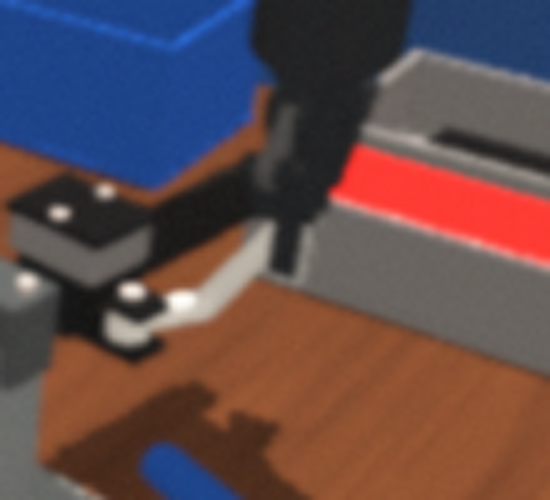

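View pics/topin1.png

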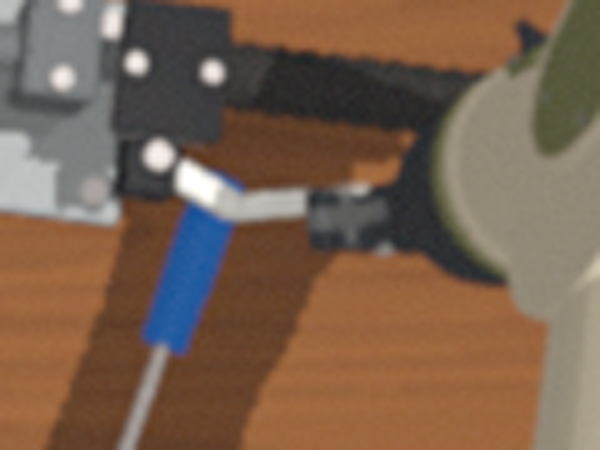

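At the stop: force rose to about 18 N with almost no further motion, and the blade turned about 12°. In the side view the fingers are on the outer face at about (290,240), clear of the grip. I'll hold briefly, then let it spring out.

step_arm(increments=[{"hand": 0,"tx": 0,"ty": 0,"tz": 0,"roll": 0},{"hand": 0,"tx": 0,"ty": 0,"tz": 0,"roll": 0},{"hand": 0,"tx": 0,"ty": 0,"tz": 0,"roll": 0},{"hand": 0,"tx": 0,"ty": 0,"tz": 0,"roll": 0},{"hand": 0,"tx": -0.1,"ty": 0,"tz": 0,"roll": 0},{"hand": 0,"tx": -0.15,"ty": 0,"tz": 0,"roll": 0.05},{"hand": 0,"tx": -0.15,"ty": 0,"tz": 0,"roll": 0.08},{"hand": 0,"tx": -0.2,"ty": 0,"tz": 0,"roll": 0.08},{"hand": 0,"tx": -0.2,"ty": 0,"tz": 0,"roll": 0},{"hand": 0,"tx": 0,"ty": 0,"tz": 0,"roll": 0},{"hand": 0,"tx": 0,"ty": 0,"tz": 0,"roll": 0},{"hand": 0,"tx": 0,"ty": 0,"tz": 0,"roll": 0}])

```text
time: 11.3
tool_pos: [0.4598, -0.3169, 0.095]
tool_rot: [[0.988, -0.153, 0.0], [-0.153, -0.988, -0.0], [0.0, -0.0, -1.0]]
ft_force: [-0.3, -0.4, -0.7]
width: 0.0
```

```bash
python3 look.py out; python3 - <<'E'
from fit import *
for n,b in dict(top=(290,140,440,280),side=(250,100,400,220)).items(): lever(dict(np.load(n+"out.npz")),n,b)
E
```

```text
11.3 [-0.26873951 -0.38793554 -0.68756682] [ 0.45982748 -0.31692142  0.09503912]
side 85 blade yaw -8.726304943776373
top 115 blade yaw -9.458452874684355
top yaw deg -8.768610088007092 x at -.3 0.496286282207957 resid 0.003179332507040583 -0.00474831863163494 0.0055741283737650305 z 0.13450137278499175 0.1509052241378652 tip -0.3251870269825815 [nan nan nan]
side yaw deg -9.293519736159878 x at -.3 0.49444924934398227 resid 0.0031149474398718653 -0.004264217078828292 0.008253248168682892 z 0.13250112867547387 0.1469763564830127 tip -0.3405674284909897 [nan nan nan]fit.py:10: RuntimeWarning: Mean of empty slice.
  print(n,"yaw deg",np.degrees(-np.arctan(a[0])),"x at -.3",np.polyval(a,-.3),"resid",r.std(),r.min(),r.max(),"z",B[:,2].min(),B[:,2].max(),"tip",Q[:,1].min(),Q[Q[:,1]<-.345].mean(0))
  ret = um.true_divide(
```

View pics/sideout.png

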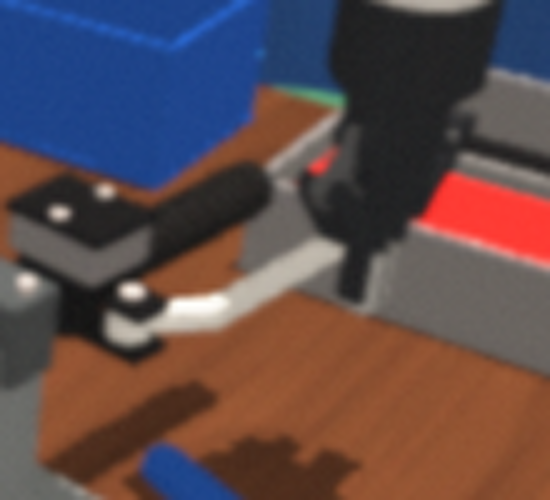

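The lever sprang fully out: blade yaw is back to about -9° in both views, with about 15 mm clear of the fingers. Now the second press.

step_arm(increments=[{"hand": 0,"tx": 0.1,"ty": -0.06,"tz": 0,"roll": 0},{"hand": 0,"tx": 0.1,"ty": 0,"tz": 0,"roll": 0},{"hand": 0,"tx": 0.08,"ty": 0,"tz": 0,"roll": 0},{"hand": 0,"tx": 0.05,"ty": 0.02,"tz": 0,"roll": -0.03},{"hand": 0,"tx": 0.05,"ty": 0.02,"tz": 0,"roll": -0.03},{"hand": 0,"tx": 0.05,"ty": 0.02,"tz": 0,"roll": -0.03},{"hand": 0,"tx": 0.05,"ty": 0.02,"tz": 0,"roll": -0.03},{"hand": 0,"tx": 0.05,"ty": 0.02,"tz": 0,"roll": -0.03},{"hand": 0,"tx": 0.05,"ty": 0.02,"tz": 0,"roll": -0.03},{"hand": 0,"tx": 0.05,"ty": 0.02,"tz": 0,"roll": -0.03},{"hand": 0,"tx": 0,"ty": 0,"tz": 0,"roll": 0}])

```text
time: 12.78
tool_pos: [0.4964, -0.3258, 0.0947]
tool_rot: [[0.998, 0.067, -0.001], [0.067, -0.998, 0.0], [-0.001, -0.0, -1.0]]
ft_force: [-5.2, 2.3, 1.0]
width: 0.002
```

step_arm(increments=[{"hand": 0,"tx": 0.03,"ty": 0,"tz": 0,"roll": 0},{"hand": 0,"tx": 0,"ty": 0,"tz": 0,"roll": 0}])

```text
time: 13.02
tool_pos: [0.4979, -0.3262, 0.0948]
tool_rot: [[0.998, 0.066, -0.001], [0.066, -0.998, -0.0], [-0.001, 0.0, -1.0]]
ft_force: [-5.6, 1.2, 0.5]
width: -0.003
```

step_arm(increments=[{"hand": 0,"tx": 0.03,"ty": 0,"tz": 0,"roll": 0},{"hand": 0,"tx": 0,"ty": 0,"tz": 0,"roll": 0}])

```text
time: 13.28
tool_pos: [0.4995, -0.3265, 0.0948]
tool_rot: [[0.998, 0.066, -0.002], [0.066, -0.998, -0.001], [-0.002, 0.001, -1.0]]
ft_force: [-6.9, 0.3, 0.3]
width: -0.001
```

step_arm(increments=[{"hand": 0,"tx": 0.03,"ty": 0,"tz": 0,"roll": 0},{"hand": 0,"tx": 0.02,"ty": 0,"tz": 0,"roll": 0},{"hand": 0,"tx": 0,"ty": 0,"tz": 0,"roll": 0}])

```text
time: 13.65
tool_pos: [0.5021, -0.327, 0.0948]
tool_rot: [[0.998, 0.065, -0.002], [0.065, -0.998, -0.002], [-0.002, 0.001, -1.0]]
ft_force: [-6.8, -2.1, 1.1]
width: 0.001
```

step_arm(increments=[{"hand": 0,"tx": 0.02,"ty": 0,"tz": 0,"roll": 0},{"hand": 0,"tx": 0,"ty": 0,"tz": 0,"roll": 0}])

```text
time: 13.9
tool_pos: [0.503, -0.3272, 0.0948]
tool_rot: [[0.998, 0.065, -0.002], [0.065, -0.998, -0.002], [-0.002, 0.002, -1.0]]
ft_force: [-8.7, -2.8, 0.7]
width: -0.001
```

step_arm(increments=[{"hand": 0,"tx": 0.02,"ty": 0,"tz": 0,"roll": 0},{"hand": 0,"tx": 0,"ty": 0,"tz": 0,"roll": 0}])

```text
time: 14.15
tool_pos: [0.5031, -0.3273, 0.0948]
tool_rot: [[0.998, 0.064, -0.004], [0.064, -0.998, -0.002], [-0.004, 0.001, -1.0]]
ft_force: [-13.7, -0.8, 4.7]
width: 0.003
```

step_arm(increments=[{"hand": 0,"tx": 0.015,"ty": 0,"tz": 0,"roll": 0},{"hand": 0,"tx": 0,"ty": 0,"tz": 0,"roll": 0},{"hand": 0,"tx": 0,"ty": 0,"tz": 0,"roll": 0},{"hand": 0,"tx": 0,"ty": 0,"tz": 0,"roll": 0},{"hand": 0,"tx": 0,"ty": 0,"tz": 0,"roll": 0},{"hand": 0,"tx": 0,"ty": 0,"tz": 0,"roll": 0}])

```text
time: 14.9
tool_pos: [0.5033, -0.3273, 0.0947]
tool_rot: [[0.998, 0.064, -0.006], [0.064, -0.998, -0.001], [-0.006, 0.001, -1.0]]
ft_force: [-17.1, -0.1, 7.7]
width: -0.001
```

```bash
python3 look.py in2; python3 -c "
from h import *
c=dict(np.load('topin2.npz'));save(c,'tfin.png')
d=cv2.absdiff(c['color'],np.load('top0.npz')['color']).max(2)
d[:, 300:]=0; print('changed px left of 300:',(d>60).sum())"
```

```text
14.9 [-17.09926774  -0.13067617   7.74256561] [ 0.50325072 -0.32729972  0.09474344]
side 61 blade yaw 3.27352790281023
top 78 blade yaw 2.561677606664393
changed px left of 300: 205
```

View pics/sidein2.png

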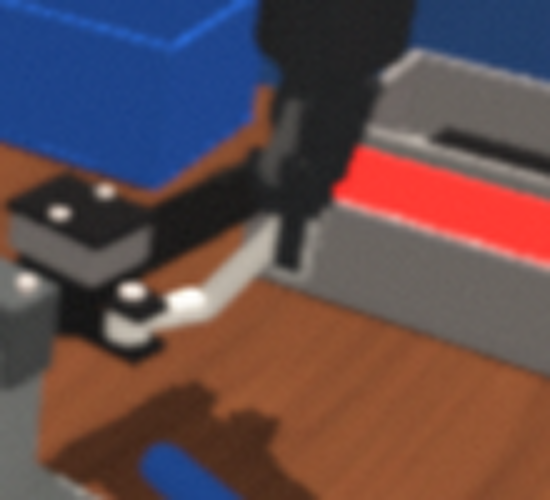

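View pics/tfin.png

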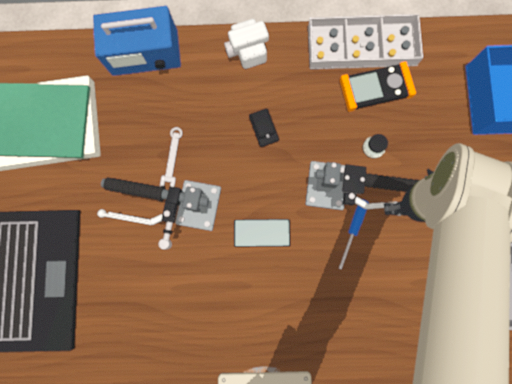

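The lever is at its stop again, with the same position, angle and force as the first press. In the top view the clutch lever, with its ball at (101,213), and the loose items are where they started. Handing in.

```bash
python3 -c "
from station import *
print(sign_off());s=read_state();print(s['time'],s['ft_force'])"
```

```text
the job is handed in; nothing more can be done
None
the job is handed in; nothing more can be done
```

I pressed the brake lever (the stand with the box reservoir) in to its stop and held it about 1 s. I let it spring fully out, pressed it to the stop again and handed in at about 15 s while still holding it in.

**Stop:** both presses ended at the same depth. Force rose to about 17–18 N along the press with almost no more movement. The blade had turned about 11–13° from out, against the stated 0.22 rad (12.6°). Between presses both cameras showed it fully out, at about -9° yaw as at the start, with the fingers about 15 mm clear.

**Disagreement:** the side camera showed the closed fingertips ending about 27 mm above the reported TCP. Because of this, my first approach passed just over the blade top without any contact force. I backed out, lowered 25 mm by the camera and pressed from there.

**Other checks:**
- About 7–8 N of vertical force also showed at the stop on both presses, and about 5 N sideways on the first.
- In the last top view the clutch lever and loose items look unmoved. A picture comparison of the clutch side showed 205 changed pixels; I did not trace them, and the arm's shadow falls in that area.
- I did not measure the final gap to the grip; the side view shows the fingers on the outer face, clear of the grip.

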